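# Tip a strap template out of its rest and lay it on the slab

## Task

Two metal strap templates lie flat in wooden tip-up rests. Press down the end of the long, round-ended one that sticks out free of the wooden cheeks (the end nearer the robot) until it has tipped as far as it goes and let go: it stays tipped. Then take it by its raised end and set it down flat, without dropping it, on the middle of the marble slab, lengthwise along the slab; leave the short square-ended template where it is.

Things in the scene. Friction and masses are not known exactly. Their poses are not given: they have to be found in the camera images.
- template_mid (a point): Centre (half-way up) of the long strap template: loose aluminium strip 170 x 30 x 5 mm, ends rounded, 5 dark dots. x along it, z up. At first level, underside 50 mm above the bench, x away from the robot within 20 deg. Fixed wooden cheeks 14 mm thick, flush with its top, 4 mm off its sides, run from x -35 to +95 mm of its centre; its outer 50 mm at -x is free, base plate 6 mm high below.
- rocker (a joint): Tilt (rad) of the 16 mm wide steel bar that carries the long template and pivots below its centre: 0 level, 0.38 at its stop: template's -x end down, +x end up (24 mm each, 65 mm from the centre). Stiff hinge: some 1.5 N on the outer 20 mm of the -x end turns it; it stays where left, the template on it (the bar's lip stops it sliding).
- slab_top (a point): Centre of the top face of a fixed marble slab 230 mm long (its x), 130 mm wide (its y) and 20 mm high; this point is 20 mm above the bench. z up.
- short_mid (a point): Centre (half-way up) of the other template, to be left alone: aluminium, 120 x 30 x 5 mm, square ends, 3 dark dots, x along it, in a second rest just like the first. The two rests and the slab may be in any order from left to right; other loose things stand about.
Mind the look-alikes: they are no part of the job. What is shaped like the part that bears template_mid but green or orange is not meant.

How it is judged (in metres and radians):
On the way, in this order (a step that is already met when the one before it is completed fails the run):
1. the long template has been pressed at one end and stays tipped in its rest with nothing touching it (value of joint rocker above 0.3 rad and angle between template_mid's own z axis and vertical above 0.26 rad and distance of template_mid from where it was at the start of the episode below 0.02 m and contact force between the fingers and template below 0.05 N), for 0.2 s.
2. the gripper holds the long template low over the middle of the slab (its centre at most 45 mm above it) (contact force between the fingers and template above 0.5 N and horizontal distance between template_mid and slab_top below 0.07 m and z of template_mid in the frame of slab_top below 0.045 m), for 0.1 s.
At the end, for the whole second after the job is handed in: The long template lies at rest flat on the slab, released, its centre within 30 mm lengthwise and 35 mm crosswise of the slab's middle, along the slab within 15 degrees (either way round); the short template is within 15 mm of where it was (x of template_mid in the frame of slab_top between -0.03 and 0.03 m and y of template_mid in the frame of slab_top between -0.035 and 0.035 m and z of template_mid in the frame of slab_top between -0.001 and 0.006 m and angle between template_mid's own z axis and vertical below 0.07 rad and angle between the x axis of template_mid and the x axis of slab_top, either way round below 0.26 rad and linear speed of template below 0.02 m/s and distance of short_mid from where it was at the start of the episode below 0.015 m); the robot touches nothing.
It fails at once if the short template is disturbed (moved more than 15 mm) (distance of short_mid from where it was at the start of the episode above 0.015 m).
It also fails if it takes over 48 s, if anything falls off the work surface, if the arm or the gripper's body presses on something with over 40 N, if the wrist force passes 120 N, or if a joint passes its speed limit or range.

## Robot

A 7-joint arm with a two-finger parallel gripper is mounted at the origin on the work surface. World frame = base frame: x ahead of the robot, y to its left, z up, the work surface at z = 0. Lengths are in m, angles in degrees, forces in N, time in s.
With the tool pointing down it reaches from about 0.425 to 0.875 m from the base axis. Payload 4.7 kg.
Tool frame: the origin (TCP) lies midway between the tips of the shut fingers; the grasp point (between the pads) lies env.grip_point_offset behind it (env.grip_point_offset is the distance from the TCP to the grasp point, in m); x points along the fingers, y is the direction in which the jaws open and shut, and the axes are right-handed (so a half turn about x gives the same grasp; the last joint's range is limited). The gripper opens to 87 mm and grips with 3 to 60 N. Pads are 19 mm wide; open, the fingers measure 117 mm over their backs; the gripper's body (75 mm by 190 mm) begins 51 mm behind the grasp point.
Start: joints at [0.808, 18.392, -4.016, 83.108, 1.295, 78.541, -3.26], TCP at [0.65, -0, 0.223] pointing down, gripper open.
Joint ranges: [-163.93, 163.93], [-17.29, 119.83], [-79.2, 71.16], [3.27, 140.29], [-89.18, 269.18], [5.43, 117.66], [-154.24, 154.24]. Speed limits (degrees/s): [147.25, 147.25, 180, 180, 180, 180, 180].

## Interface

Orientations are given as [roll, pitch, yaw] about the fixed x, y, z axes, in that order (R = Rz(yaw) Ry(pitch) Rx(roll)).
In Python, from cell import readout, read_camera, camera_params, sign_off, spot_in, pinpoint, env gives the robot as it stands.
- The arm moves only by the shell command python3 -m pendant 'ROWS' [OPENING] [FORCE]. ROWS is a JSON object of lists of equal length, an entry for each row: "xyz": the shift along the world's x, y, z in m, a list of three; "turn": the turn about the world's z in rad. A call has 1 to 10 rows; each row shifts and turns the pose as measured when the row begins; what a row does not reach is not made up. A row lasts 1/8 s, in which the tool goes at most 62.5 mm and 10.7 degrees, less where a joint would pass 70% of its speed; a pose out of reach is approached as far as the arm can. A call is refused whole if a number of a shift passes 0.0625 or a number of a turn 0.188, either way. A call with a gripper value outside its range is refused whole. OPENING is the opening, from 0 (shut) to 1 (fully open), set as the call begins (- or left out, the last holds). The fingers move at their own pace and stop on an object; FORCE is the grip in N (left out, the last holds). Time passes only in rows, so rows that do not move let the fingers close. It gives the time, the measured TCP pose, the force and the opening at its end, in the units of the state.
- readout.get_obs(): the state, without advancing time (a new reading comes with each control period).
- read_camera(name): name is "scene" or "side" or "wrist"; returns the picture (480x640x3 uint8, red, green, blue); there is no depth.
- camera_params(name): a dict with "fx", "fy", "cx", "cy" (pixels), "k1" (the pictures are not rectified: a ray, as slopes to the right and down, at radius r is drawn at 1 + k1 r^2 times it, then the intrinsics apply), "rvec" (rotation vector, rad) and "tvec" (3), from world to camera coordinates, as OpenCV has them; the wrist camera has in their place "hand_eye" (4x4, takes a point from camera to tool coordinates, whose origin is the TCP and whose axes are the tool frame's). Camera axes: x right, y down, z forward; pixel columns grow to the right and rows downward; lengths in m; the calibration is good to about 2 mm. A picture is of the moment at which its call begins: read the wrist's pose just before it. camera_params takes no time and is no camera call.
- sign_off(): hands the job in, once; it reports no verdict.
Trained networks look in the newest picture that a camera, given by its name, has taken for a name from the list of things; names that differ only in an ending like _2 or _b are one class to them, and where a whole thing is asked for, a point or a joint stands for the part that bears it (a point fixed in the world has none). Each returns a list of dicts, best first, with "score" (0 to 1); they miss things now and then, are a little off and sometimes report something else, mostly with a low value. They report only what shows in the picture. A call takes as long as a camera call. They do not tell look-alikes from the thing itself.
- spot_in(camera, name): "at" ([x, y, z] in m, in the coordinates of the camera as it stood for that picture, good to about 4 mm: the middle of the surface that is visible of it).
- pinpoint(camera, name): "at" ([x, y, z] in m, in the coordinates of the camera as it stood for that picture, good to about 4 mm: a listed point, or the origin of a listed thing).
The state is a dict: "time_s": time; "qpos": joint angles; "joint_velocities": joint speeds; "effort": joint torques, N m; "tool_pos": TCP position; "tool_rot": TCP orientation; "force": force on the tool from outside, world axes, zero at the start; "wrist_torque": the same for the moment, N m; "grip_width": finger opening in m.
Only numpy, scipy, OpenCV 4.12 (cv2) and the standard library are available. Lean on these libraries where they do the work, as an engineer would, in place of code of your own. Each camera call takes 0.05 s, during which the arm holds its last target.

## Working session

There is one attempt and no reset: what is moved stays moved. The work goes in short steps, Python scripts to look and compute and a shell command to move; the robot and the scene stay as the last step left them, time stands still between calls to the robot, and variables do not carry over. Pictures are saved under pics/ and viewed, and the job is handed in when it is done.

```bash
ls; mkdir -p pics; cat > h.py <<'E'
import numpy as np, cv2
from cell import readout, read_camera, camera_params, sign_off, spot_in, pinpoint, env
from scipy.spatial.transform import Rotation as R
def pose():
    o=readout.get_obs(); return np.array(o["tool_pos"]), R.from_euler('xyz',o["tool_rot"],degrees=True).as_matrix()
def ext(name,ps=None):
    """camera->world R,t"""
    c=camera_params(name)
    if 'hand_eye' in c:
        p,r=ps if ps is not None else pose(); H=np.array(c['hand_eye']); return r@H[:3,:3], r@H[:3,3]+p
    r=R.from_rotvec(c['rvec']).as_matrix().astype(float); return r.T, -r.T@np.array(c['tvec'])
def w(name,at,ps=None):
    r,t=ext(name,ps); return r@np.array(at)+t
def ray(name,uv,ps=None):
    c=camera_params(name); x=np.array([(uv[0]-c['cx'])/c['fx'],(uv[1]-c['cy'])/c['fy']]); u=x.copy()
    for _ in range(20): u=x/(1+c['k1']*(u@u))
    r,t=ext(name,ps); return t, r@np.array([u[0],u[1],1.])
def onz(name,uv,z,ps=None):
    t,d=ray(name,uv,ps); return t+d*(z-t[2])/d[2]
def proj(name,P,ps=None):
    c=camera_params(name); r,t=ext(name,ps); q=r.T@(np.array(P)-t); u=q[:2]/q[2]; u=u*(1+c['k1']*(u@u)); return np.array([c['fx']*u[0]+c['cx'],c['fy']*u[1]+c['cy']])
def save(im,n): cv2.imwrite('pics/'+n,im[:,:,::-1])
E
python3 - <<'E'
from h import *
np.set_printoptions(precision=4,suppress=True)
print(readout.get_obs(), env.grip_point_offset)
for c in ['scene','side','wrist']:
    ps=pose(); im=read_camera(c); save(im,c+'0.png')
    for n in ['template_mid','short_mid','slab_top']:
        for d in pinpoint(c,n): print(c,n,d['score'],w(c,d['at'],ps),proj(c,w(c,d['at'],ps),ps))
print(readout.get_obs()['time_s'])
E
```

```text
pics
{'time_s': 0.0, 'qpos': array([ 0.808 , 18.4389, -4.0169, 83.1752,  1.2968, 78.5403, -3.2595]), 'joint_velocities': array([ 0.0327,  0.0918, -0.0141, -0.0482,  0.018 , -0.0009, -0.0894]), 'effort': array([ -0.0003, -49.1285,  -0.4039, -31.2526,  -0.0641,   0.0438,
         0.0002]), 'tool_pos': array([ 0.6494, -0.    ,  0.2215]), 'tool_rot': array([ -86.2737,   89.8907, -176.2697]), 'force': array([-0.5204,  0.4114,  0.2477]), 'wrist_torque': array([-0.0267,  0.013 ,  0.0055]), 'grip_width': 0.0869674772731554} 0.0187
scene template_mid 0.81 [0.5303 0.2202 0.0539] [452.077 281.601]
scene template_mid 0.64 [ 0.2876 -0.1923  0.004 ] [227.1342 204.8189]
scene template_mid 0.63 [0.2945 0.2494 0.0046] [447.1323 210.0766]
scene template_mid 0.28 [ 0.5463 -0.2514  0.0492] [160.7001 284.8938]
scene short_mid 0.78 [ 0.545 -0.25   0.051] [161.5054 283.5614]
scene slab_top 0.57 [ 0.5362 -0.0027  0.0218] [313.846  294.5534]
side template_mid 0.79 [0.2917 0.2533 0.0026] [239.7548 207.2314]
side template_mid 0.76 [ 0.2847 -0.1889  0.0025] [272.8261 343.9315]
side template_mid 0.57 [0.5263 0.2177 0.0503] [351.321  182.3486]
side slab_top 0.95 [ 0.5376 -0.0007  0.0244] [390.0516 246.0851]
wrist slab_top 0.68 [ 0.5348 -0.0016  0.0187] [199.6671 222.7282]
0.6
```

View pics/scene0.png

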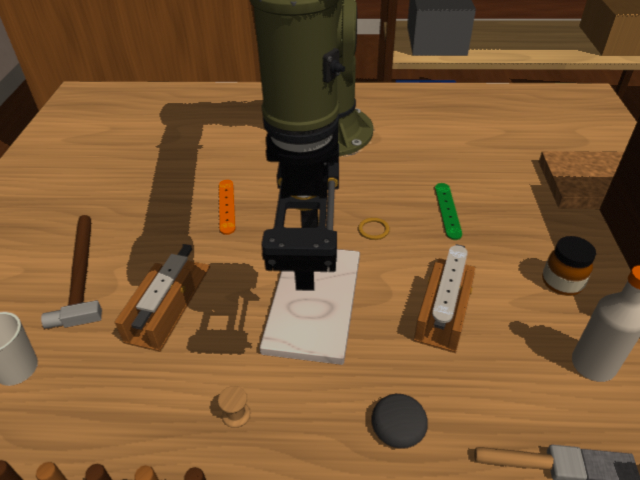

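View pics/side0.png

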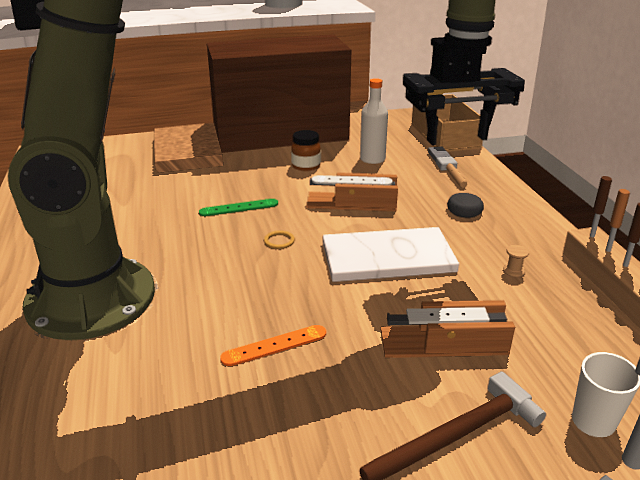

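View pics/wrist0.png

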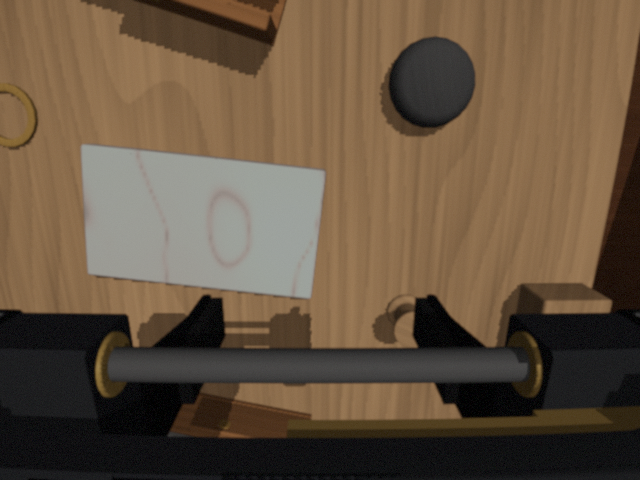

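```bash
python3 - <<'E'
import cv2
a=cv2.imread('pics/scene0.png'); 
cv2.imwrite('pics/crop_s.png',cv2.resize(a[230:350,390:530],None,fx=5,fy=5,interpolation=cv2.INTER_CUBIC)[:600,:700])
a=cv2.imread('pics/side0.png'); 
cv2.imwrite('pics/crop_d.png',cv2.resize(a[120:240,270:430],None,fx=5,fy=5,interpolation=cv2.INTER_CUBIC))
E
```

```text
(no output)
```

View crops.

View pics/crop_s.png

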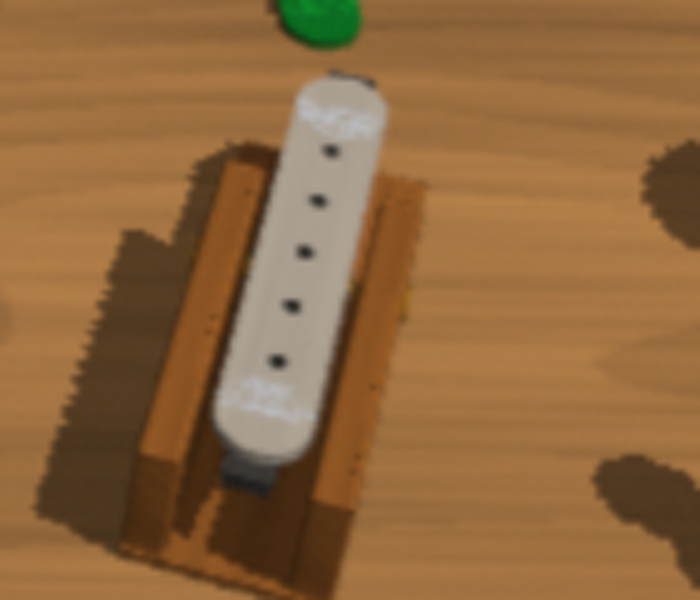

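View pics/crop_d.png

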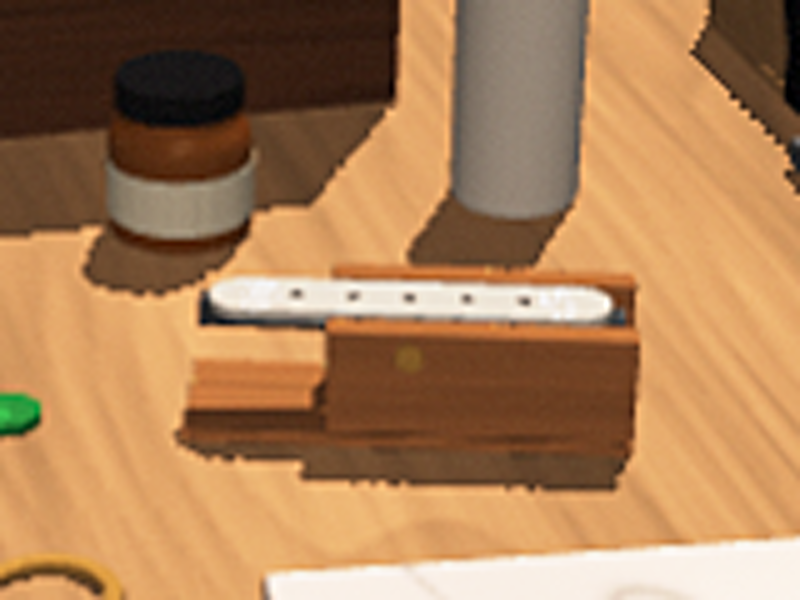

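The long, white, round-ended template with 5 dots sits in the right rest, at scene (452,282) and side (351,180). The look-alikes are the green strip (447,210) and the orange strip (227,205), both lying on the bench. The short one in the left rest (161,284) has square ends and 3 dots. The white one is my target, confirmed in the crops. Next I'll measure it by triangulation.

```bash
python3 - <<'E'
from h import *
np.set_printoptions(precision=4,suppress=True)
sd=np.array([(331,151),(318,200),(305,252),(292,306),(277,361)])/5+[390,230]-0.4
dd=np.array([(297,293),(353,296),(409,298),(467,299),(525,301)])/5+[270,120]-0.4
P=[]
for a,b in zip(sd,dd):
    t1,d1=ray('scene',a);t2,d2=ray('side',b)
    s=np.linalg.lstsq(np.c_[d1,-d2],t2-t1,rcond=None)[0]
    p=t1+d1*s[0];q=t2+d2*s[1];P.append((p+q)/2);print((p+q)/2,np.linalg.norm(p-q),onz('scene',a,.055),onz('side',b,.055))
P=np.array(P); v=P[-1]-P[0]; print(np.degrees(np.arctan2(v[1],v[0])),np.linalg.norm(v),P.mean(0))
# slab corners, white mask
for c in ['scene','side']:
    im=cv2.imread(f'pics/{c}0.png'); hsv=cv2.cvtColor(im,cv2.COLOR_BGR2HSV)
    m=((hsv[...,1]<40)&(hsv[...,2]>185)).astype(np.uint8)
    cs,_=cv2.findContours(m,cv2.RETR_EXTERNAL,cv2.CHAIN_APPROX_NONE)
    cs=[k for k in cs if cv2.contourArea(k)>1500]
    for k in cs:
        ap=cv2.approxPolyDP(cv2.convexHull(k),8,True)[:,0]
        print(c,cv2.contourArea(k),[ (tuple(a),onz(c,a,.02)[:2]) for a in ap])
E
```

```text
[0.4824 0.233  0.0569] 0.0024855562569213474 [0.4821 0.2327 0.055 ] [0.4831 0.239  0.055 ]
[0.5048 0.2257 0.0565] 0.002195059768841744 [0.5047 0.2253 0.055 ] [0.5054 0.2305 0.055 ]
[0.5275 0.2186 0.0562] 0.00250550203345028 [0.5279 0.218  0.055 ] [0.5279 0.223  0.055 ]
[0.5508 0.2114 0.0564] 0.002504885576597594 [0.551  0.2109 0.055 ] [0.5515 0.2163 0.055 ]
[0.5738 0.2037 0.0566] 0.002162444018688941 [0.5737 0.2034 0.055 ] [0.5747 0.2087 0.055 ]
-17.760172805625093 0.09597521702339731 [0.5279 0.2185 0.0565]
scene 1843.0 [((np.int32(265), np.int32(335)), array([ 0.619 , -0.0744])), ((np.int32(284), np.int32(316)), array([ 0.581 , -0.0483])), ((np.int32(340), np.int32(322)), array([0.5903, 0.0415])), ((np.int32(346), np.int32(332)), array([0.6095, 0.0511])), ((np.int32(334), np.int32(356)), array([0.6542, 0.0335]))]
side 4432.5 [((np.int32(457), np.int32(261)), array([ 0.6407, -0.0707])), ((np.int32(333), np.int32(272)), array([ 0.4161, -0.0496])), ((np.int32(324), np.int32(235)), array([0.4308, 0.0734])), ((np.int32(433), np.int32(227)), array([0.645 , 0.0511]))]
side 2761.0 [((np.int32(373), np.int32(11)), array([1.1756, 2.0575])), ((np.int32(134), np.int32(26)), array([0.0333, 2.0477])), ((np.int32(120), np.int32(17)), array([-0.0402,  2.2831])), ((np.int32(317), np.int32(0)), array([0.9759, 2.404 ]))]
```

```bash
python3 - <<'E'
from h import *
np.set_printoptions(precision=4,suppress=True)
p,r=pose(); print(r, np.degrees(np.arctan2(r[1,1],r[0,1])))
q=[(82,145),(325,170),(311,298),(88,273)]
c=[onz('wrist',a,.02)[:2] for a in q]; print(c,np.mean(c,0))
for a in [(359,252),(298,252),(263,351),(342,358)]: print(onz('scene',a,.02)[:2])
E
```

```text
[[ 0.0001  1.      0.0001]
 [-0.0001  0.0001 -1.    ]
 [-1.      0.0001  0.0001]] 0.004137874187126136
[array([0.4311, 0.0724]), array([0.6551, 0.0481]), array([ 0.6416, -0.0793]), array([ 0.4159, -0.053 ])] [ 0.5359 -0.003 ]
[0.4325 0.073 ]
[ 0.4354 -0.0365]
[ 0.6486 -0.074 ]
[0.6573 0.0455]
```

```bash
python3 -m pendant '{"xyz":[[-0.028,0.0345,0],[-0.028,0.0345,0],[-0.028,0.0345,0],[-0.028,0.0345,0],[-0.028,0.0345,0],[-0.028,0.0345,0],[-0.028,0.0345,0]],"turn":[0.18,0.18,0.18,0.18,0.18,0.18,0.18]}' 0 20; python3 -c "
from h import *
p,r=pose();print(p,np.degrees(np.arctan2(r[1,1],r[0,1])))"
```

```text
time_s: 1.48
tool_pos: [0.4496, 0.2436, 0.2229]
tool_rot: [27.8, 89.7, 11.9]
force: [0.7, 0.5, 0.3]
grip_width: 0.0247
[0.44964959 0.24359414 0.22293969] 74.06912898646718
```

```bash
python3 -m pendant '{"xyz":[[0.004,-0.001,-0.04],[0,0,-0.04],[0,0,-0.04],[0,0,0]],"turn":[-0.03,0,0,0]}' 0; python3 -c "
from h import *
p,r=pose();print(p,np.degrees(np.arctan2(r[1,1],r[0,1])))
save(read_camera('wrist'),'w1.png');save(read_camera('side'),'d1.png')"
```

```text
time_s: 1.98
tool_pos: [0.4514, 0.2477, 0.1028]
tool_rot: [38.4, 89.4, 21.3]
force: [-0.0, -0.5, 0.7]
grip_width: 0.0004
[0.45139337 0.24773428 0.10283812] 72.91790853632685
```

View pics/w1.png

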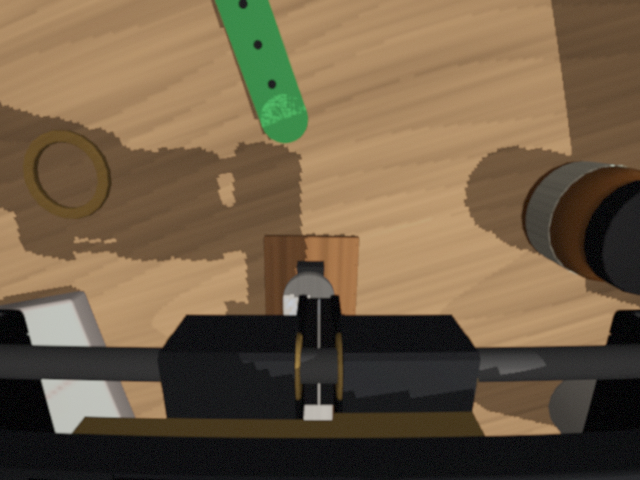

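View pics/d1.png

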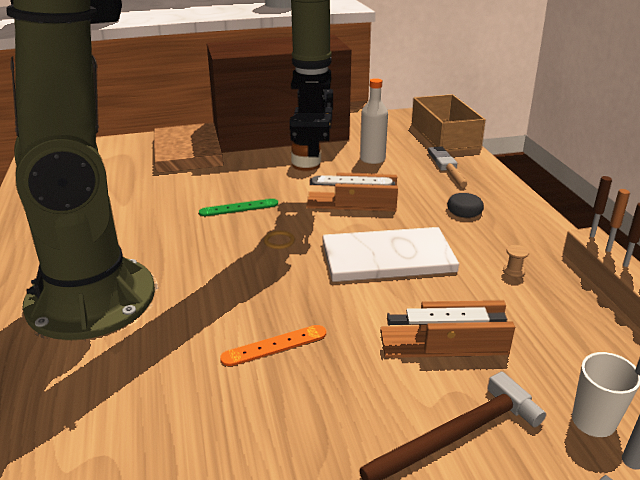

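```bash
python3 - <<'E'
from h import *
p,r=pose(); print(p,r[:,0])
print('end',onz('wrist',(308,271),.055),'mid l r',onz('wrist',(285,291),.055),onz('wrist',(333,291),.055))
E
```

```text
[0.45414929 0.24935164 0.1064798 ] [ 0.01646293  0.00716396 -0.99983881]
end [0.44845661 0.24526731 0.055     ] mid l r [0.45641454 0.22855859 0.055     ] [0.46482558 0.25554119 0.055     ]
```

```bash
python3 -m pendant '{"xyz":[[0.001,-0.007,-0.02],[0,0,-0.015],[0,0,0],[0,0,0]],"turn":[0,0,0,0]}' 0; python3 -c "
from h import *
for i in range(3): print(pose()[0], pose()[1][:,0]); read_camera('wrist')"
```

```text
time_s: 2.58
tool_pos: [0.4604, 0.2453, 0.078]
tool_rot: [41.5, 88.2, 24.4]
force: [-0.1, -0.6, -0.1]
grip_width: 0.0004
[0.46037658 0.24533175 0.07801317] [ 0.02808716  0.01271893 -0.99952456]
[0.46032939 0.24537855 0.07799308] [ 0.02809161  0.01277128 -0.99952376]
[0.46018445 0.24526803 0.07780742] [ 0.02784887  0.01258001 -0.99953298]
```

```bash
python3 -m pendant '{"xyz":[[-0.004,-0.002,-0.012],[-0.003,-0.001,-0.012],[0,0,-0.008],[0,0,-0.008],[0,0,-0.008]],"turn":[0,0,0,0,0]}' 0; python3 -c "
from h import *
for i in range(2): print(pose()[0], pose()[1][:,0],readout.get_obs()['force']); save(read_camera('side'),'d2.png')
cv2.imwrite('pics/d2c.png',cv2.resize(cv2.imread('pics/d2.png')[120:240,270:430],None,fx=5,fy=5))"
```

```text
time_s: 3.35
tool_pos: [0.4535, 0.2423, 0.0275]
tool_rot: [40.9, 88.1, 23.8]
force: [-0.3, 0.3, 6.3]
grip_width: 0.0003
[0.45354842 0.24234044 0.02747628] [ 0.03012402  0.01329234 -0.99945778] [-0.26261845  0.26704207  6.27505221]
[0.45360858 0.24242423 0.02729176] [ 0.03005963  0.01329336 -0.99945971] [-1.07273881 -0.97554492  5.96136564]
```

View pics/d2c.png

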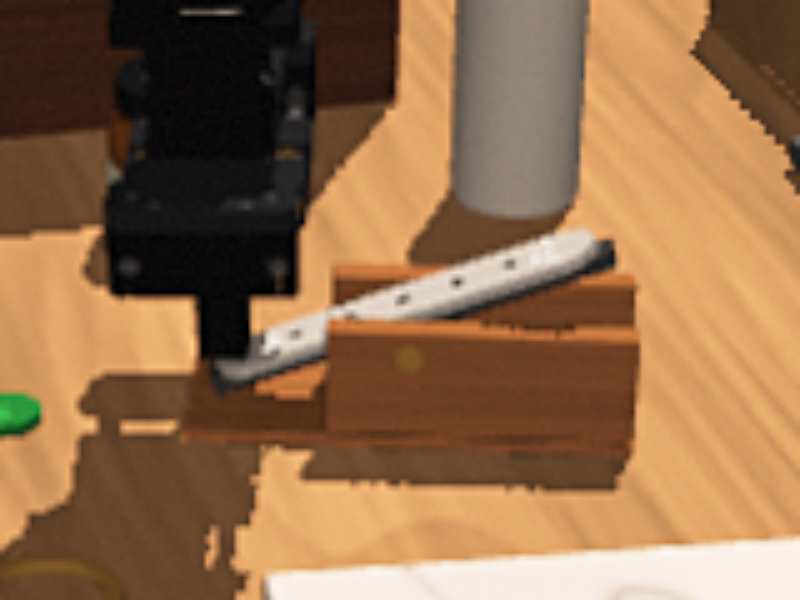

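It has tipped. I'll press a little further to check it has reached the stop.

```bash
python3 -m pendant '{"xyz":[[0,0,-0.006],[0,0,-0.006]],"turn":[0,0]}' 0;python3 -m pendant '{"xyz":[[0,0,0.02],[0,0,0.04],[0,0,0.05],[0,0,0],[0,0,0]],"turn":[0,0,0,0,0]}' 0; python3 -c "
from h import *
for i in range(2): print(pose()[0], pose()[1][:,0],readout.get_obs()['force']); save(read_camera('side'),'d3.png')
cv2.imwrite('pics/d3c.png',cv2.resize(cv2.imread('pics/d3.png')[120:240,270:430],None,fx=5,fy=5))
save(read_camera('scene'),'s3.png')
cv2.imwrite('pics/s3c.png',cv2.resize(cv2.imread('pics/s3.png')[230:350,390:530],None,fx=5,fy=5))"
```

```text
time_s: 3.7
tool_pos: [0.4543, 0.2428, 0.0253]
tool_rot: [33.1, 88.3, 15.9]
force: [-22.7, -11.5, 64.8]
grip_width: 0.0006
time_s: 4.32
tool_pos: [0.453, 0.2424, 0.1377]
tool_rot: [31.8, 88.4, 14.6]
force: [-0.6, -0.7, -0.3]
grip_width: 0.0003
[0.45295549 0.2424252  0.1377358 ] [ 0.0273113   0.00712678 -0.99960157] [-0.60272007 -0.70206362 -0.25936761]
[0.45318931 0.2426406  0.13786674] [ 0.02769749  0.00745636 -0.99958854] [ 0.63585531 -0.10968372  0.507162  ]
```

View pics/d3c.png

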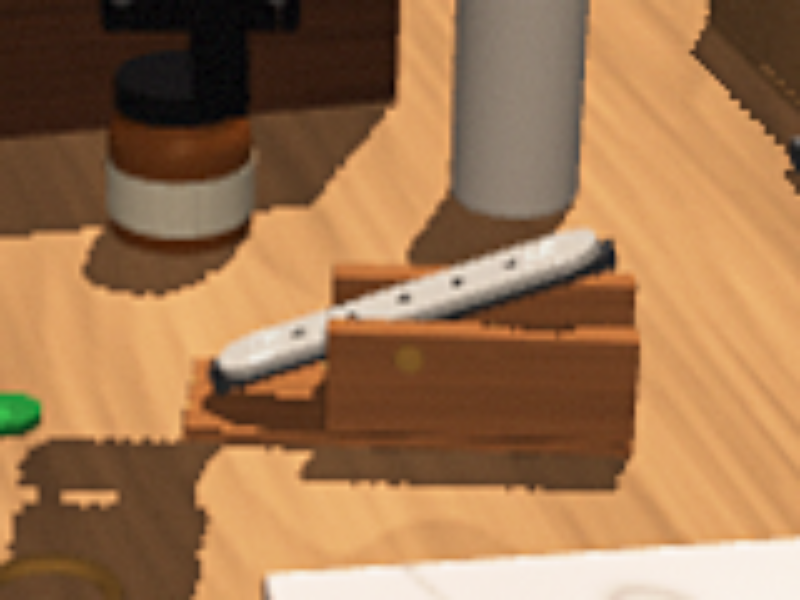

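View pics/s3c.png

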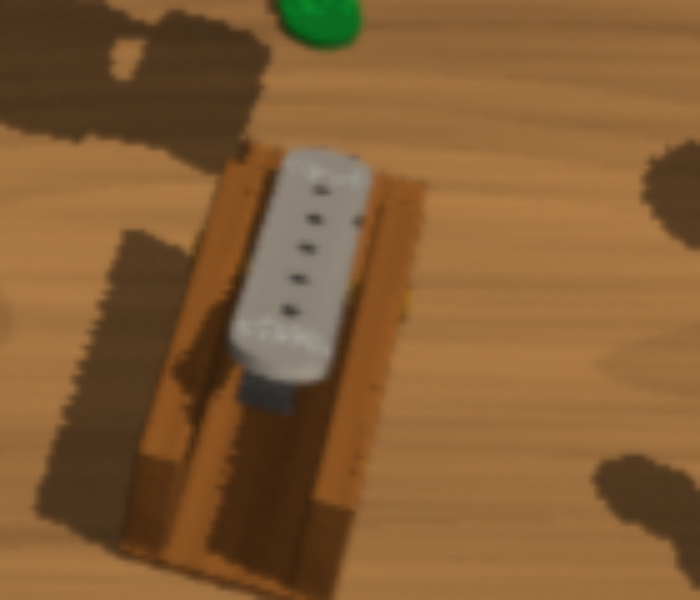

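The template stays tipped, with nothing touching it. Now I'll triangulate the tipped dots.

```bash
python3 - <<'E'
from h import *
np.set_printoptions(precision=4,suppress=True)
sd=np.array([(322,190),(315,219),(307,248),(300,279),(290,311)])/5+[390,230]-0.4
dd=np.array([(299,332),(351,315),(404,298),(457,282),(511,264)])/5+[270,120]-0.4
P=[]
for a,b in zip(sd,dd):
    t1,d1=ray('scene',a);t2,d2=ray('side',b)
    s=np.linalg.lstsq(np.c_[d1,-d2],t2-t1,rcond=None)[0]
    p=t1+d1*s[0];q=t2+d2*s[1];P.append((p+q)/2);print((p+q)/2,np.linalg.norm(p-q))
P=np.array(P); v=P[-1]-P[0]; v/=np.linalg.norm(v); print(np.degrees(np.arctan2(v[1],v[0])),np.arcsin(v[2]),P.mean(0))
c=P.mean(0)
n=np.array([-v[2]*v[0],-v[2]*v[1],1]);n/=np.linalg.norm(n); c=c-0.0025*n
for k in (.065,.075,.085): print(k,c+v*k)
print(pose()[0],np.degrees(np.arctan2(pose()[1][1,1],pose()[1][0,1])))
E
```

```text
[0.4832 0.2326 0.0387] 0.0022259025079546142
[0.5044 0.2262 0.0472] 0.0025927826853440962
[0.5255 0.2195 0.0559] 0.002481727096984226
[0.5465 0.2132 0.0641] 0.002062963851226102
[0.5678 0.2062 0.0733] 0.0023384897075875515
-17.31800461584243 0.3722567221172514 [0.5255 0.2195 0.0558]
0.065 [0.5841 0.2013 0.0771]
0.075 [0.5929 0.1985 0.0808]
0.085 [0.6018 0.1957 0.0844]
[0.4529 0.2425 0.1374] 72.87641701625915
```

```bash
python3 -m pendant '{"xyz":[[0.046,-0.0145,0],[0.046,-0.0145,0],[0.046,-0.0145,0],[0,0,0],[0,0,0],[0,0,0]],"turn":[0,0,0,0,0,0]}' 0.65;  python3 -c "
from h import *
p,r=pose();print(p,r[:,0],np.degrees(np.arctan2(r[1,1],r[0,1])))
ps=pose();save(read_camera('wrist'),'w4.png')
for k in [(.5841,.2013,.0771),(.5929,.1985,.0808),(.6018,.1957,.0844)]: print(proj('wrist',k,ps))"
```

```text
time_s: 5.22
tool_pos: [0.5892, 0.1977, 0.1292]
tool_rot: [31.9, 89.2, 15.0]
force: [0.9, -0.2, -0.2]
grip_width: 0.0515
[0.58922906 0.19772672 0.12918712] [ 0.01393782  0.00373193 -0.9998959 ] 73.09790711395894
[321.31243224 267.94477557]
[321.14593544 285.17376035]
[321.02558797 302.56841248]
```

View pics/w4.png

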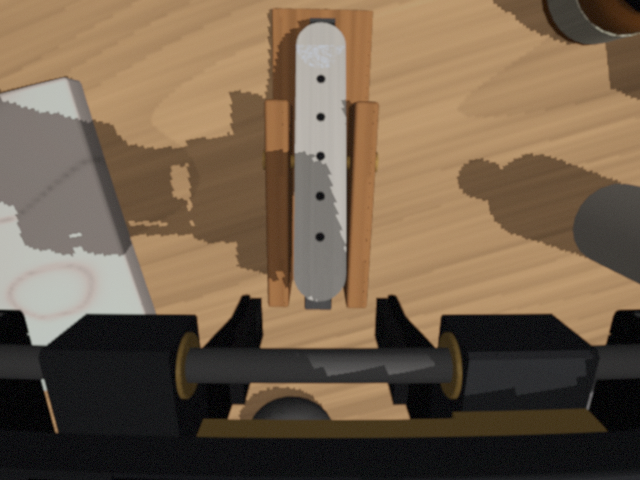

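```bash
python3 -m pendant '{"xyz":[[0.001,0.001,-0.02],[0.001,0,-0.016],[0,0,-0.01],[0,0,0],[0,0,0]],"turn":[0,0,0,0,0]}' 0.65;  python3 -c "
from h import *
p,r=pose();print(p,r[:,0],np.degrees(np.arctan2(r[1,1],r[0,1])))"
```

```text
time_s: 5.9
tool_pos: [0.5889, 0.2002, 0.0794]
tool_rot: [32.6, 89.3, 15.9]
force: [-0.2, 0.5, -0.0]
grip_width: 0.0565
[0.58890216 0.20016768 0.07939294] [ 0.01240168  0.00353448 -0.99991685] 73.27954861601351
```

```bash
python3 -m pendant '{"xyz":[[0.003,-0.001,-0.006],[0,0,0],[0,0,0]],"turn":[-0.01,0,0]}' 0.65; python3 -m pendant '{"xyz":[[0,0,0],[0,0,0],[0,0,0],[0,0,0],[0,0,0]],"turn":[0,0,0,0,0]}' 0 30; python3 -c "
from h import *
p,r=pose();print(p,r[:,0],np.degrees(np.arctan2(r[1,1],r[0,1])))
save(read_camera('side'),'d5.png')
cv2.imwrite('pics/d5c.png',cv2.resize(cv2.imread('pics/d5.png')[100:220,290:450],None,fx=5,fy=5))"
```

```text
time_s: 6.28
tool_pos: [0.5931, 0.1992, 0.0741]
tool_rot: [32.9, 89.1, 15.5]
force: [-0.2, -0.2, -0.9]
grip_width: 0.0564
time_s: 6.9
tool_pos: [0.5932, 0.1993, 0.0746]
tool_rot: [32.6, 89.1, 15.2]
force: [0.4, -0.4, -0.0]
grip_width: 0.0283
[0.59323259 0.19926538 0.0745664 ] [ 0.01512817  0.00412379 -0.99987706] 72.64513896260172
```

View pics/d5c.png

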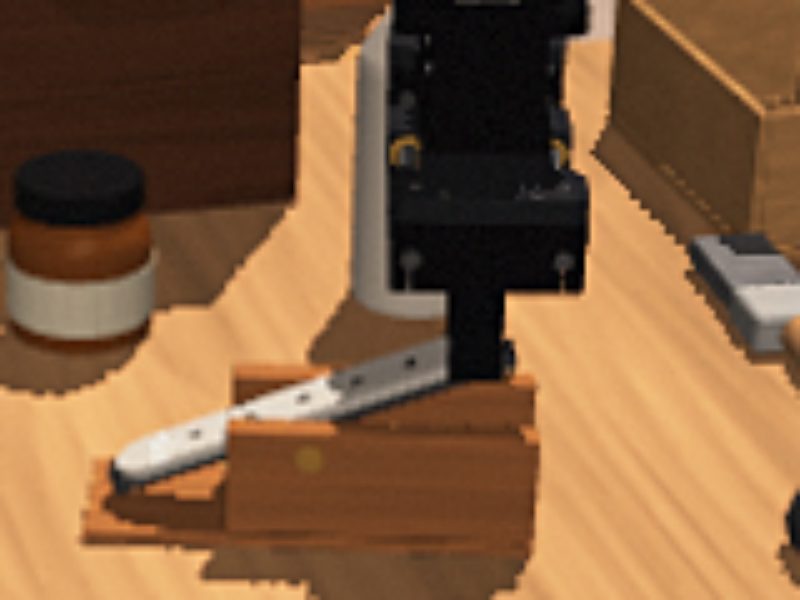

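The 28.3 mm width suggests the pads are on the rounded end. I'll regrip about 11 mm further in.

```bash
python3 -m pendant '{"xyz":[[0,0,0],[0,0,0],[0,0,0],[-0.0105,0.0033,-0.0045],[0,0,0],[0,0,0]],"turn":[0,0,0,0,0,0]}' 0.5; python3 -m pendant '{"xyz":[[0,0,0],[0,0,0],[0,0,0],[0,0,0],[0,0,0]],"turn":[0,0,0,0,0]}' 0 30; python3 -c "
from h import *
p,r=pose();print(p,r[:,0],np.degrees(np.arctan2(r[1,1],r[0,1])))
save(read_camera('side'),'d6.png')
cv2.imwrite('pics/d6c.png',cv2.resize(cv2.imread('pics/d6.png')[100:220,290:450],None,fx=5,fy=5))"
```

```text
time_s: 7.7
tool_pos: [0.5816, 0.203, 0.0696]
tool_rot: [33.2, 89.1, 15.9]
force: [-0.2, -0.4, -0.1]
grip_width: 0.0435
time_s: 8.32
tool_pos: [0.5817, 0.203, 0.0697]
tool_rot: [33.8, 89.1, 16.4]
force: [-0.2, 0.2, 0.4]
grip_width: 0.0297
[0.58174416 0.20302652 0.06972828] [ 0.01471951  0.00434174 -0.99988224] 72.65219795210976
```

View pics/d6c.png

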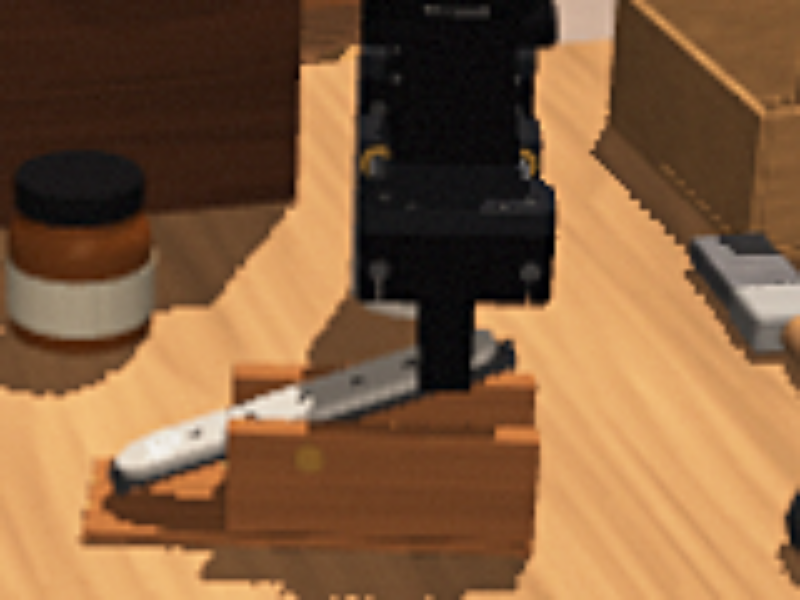

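```bash
python3 -m pendant '{"xyz":[[0,0,0.01],[0,0,0.02],[0,0,0.025],[0,0,0.025],[0,0,0],[0,0,0]],"turn":[0,0,0,0,0,0]}' 0 35; python3 -c "
from h import *
p,r=pose();print(p,r[:,0],np.degrees(np.arctan2(r[1,1],r[0,1])))
save(read_camera('side'),'d7.png')
cv2.imwrite('pics/d7c.png',cv2.resize(cv2.imread('pics/d7.png')[80:240,260:460],None,fx=4,fy=3.7))"
```

```text
time_s: 9.12
tool_pos: [0.5826, 0.2031, 0.157]
tool_rot: [32.6, 88.9, 15.3]
force: [-0.1, 0.4, -2.2]
grip_width: 0.0293
[0.58260926 0.20307848 0.15699746] [ 0.01883248  0.00513558 -0.99980946] 72.65857753830005
```

View pics/d7c.png

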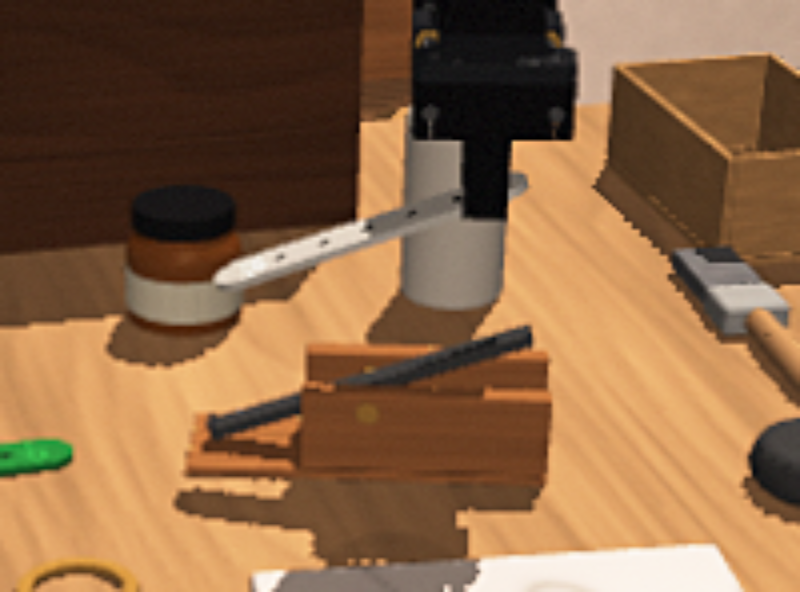

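```bash
python3 -m pendant '{"xyz":[[0.003,-0.03,0],[0.003,-0.045,0],[0.003,-0.045,0],[0.003,-0.045,0],[0.003,-0.035,0],[0,-0.012,0],[0,0,0],[0,0,0]],"turn":[0.038,0.038,0.038,0.038,0.038,0,0,0]}' 0 35; python3 -c "
from h import *
p,r=pose();print(p,r[:,0],np.degrees(np.arctan2(r[1,1],r[0,1])))
save(read_camera('side'),'d8.png');save(read_camera('scene'),'s8.png')"
```

```text
time_s: 10.18
tool_pos: [0.5922, -0.0105, 0.1491]
tool_rot: [71.9, 89.3, 66.1]
force: [0.1, 0.9, -0.6]
grip_width: 0.0288
[ 0.59220537 -0.01050325  0.14909829] [ 0.00478964  0.01079744 -0.99993023] 84.17636620758883
```

View pics/d8.png

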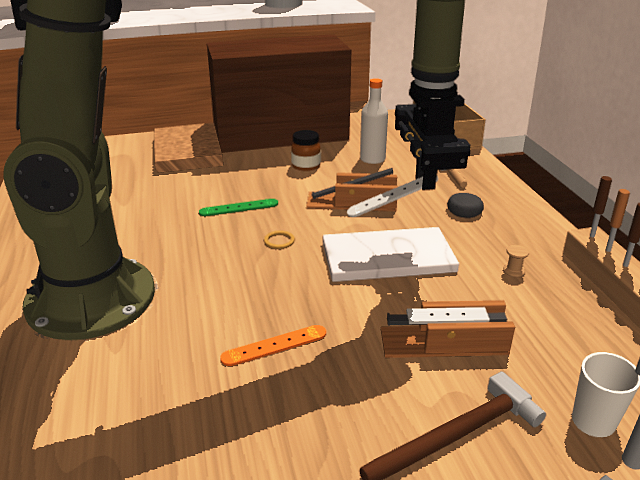

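View pics/s8.png

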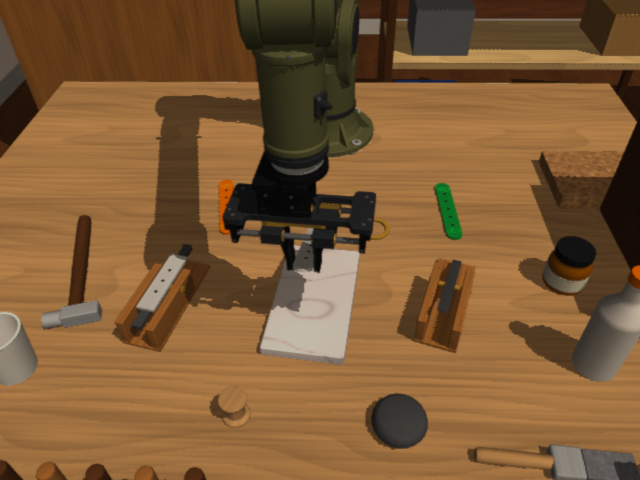

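```bash
python3 -m pendant '{"xyz":[[0.003,0.001,-0.02],[0.002,0,-0.02],[0,0,-0.015],[0,0,-0.005],[0,0,-0.004],[0,0,0],[0,0,0]],"turn":[0,0,0,0,0,0,0]}' 0 35; python3 -c "
from h import *
p,r=pose();print(p,r[:,0],np.degrees(np.arctan2(r[1,1],r[0,1])))
save(read_camera('side'),'d9.png')
cv2.imwrite('pics/d9c.png',cv2.resize(cv2.imread('pics/d9.png')[140:300,290:490],None,fx=4,fy=3.7))"
```

```text
time_s: 11.15
tool_pos: [0.5973, -0.0049, 0.0806]
tool_rot: [73.8, 89.3, 68.3]
force: [-0.4, 0.0, -1.2]
grip_width: 0.0293
[ 0.59730973 -0.00492821  0.08061173] [ 0.00479868  0.0120839  -0.99991547] 84.52637111036661
```

View pics/d9c.png

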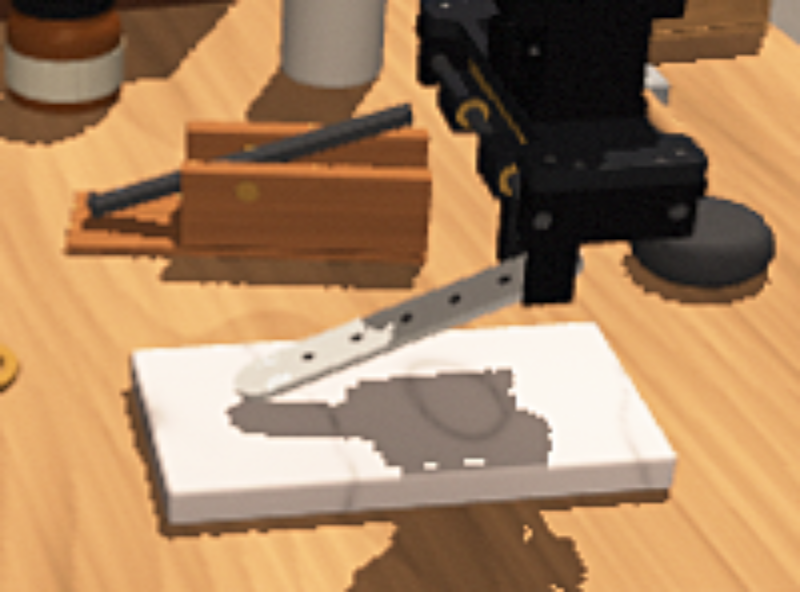

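```bash
python3 -m pendant '{"xyz":[[0,-0.003,-0.004],[0,-0.001,-0.005],[0,0,-0.005],[0,0,-0.005],[0,0,0]],"turn":[0,0,0,0,0]}' 0 20; python3 -c "
from h import *
p,r=pose();print(p,r[:,0],np.degrees(np.arctan2(r[1,1],r[0,1])))
save(read_camera('side'),'d10.png')
cv2.imwrite('pics/d10c.png',cv2.resize(cv2.imread('pics/d10.png')[140:300,290:490],None,fx=4,fy=3.7))"
```

```text
time_s: 11.82
tool_pos: [0.5988, -0.0098, 0.0619]
tool_rot: [59.8, 89.2, 54.2]
force: [0.1, -1.0, 0.8]
grip_width: 0.0295
[ 0.59880078 -0.00982285  0.06188802] [ 0.00832151  0.01155857 -0.99989857] 84.49457862182571
```

View pics/d10c.png

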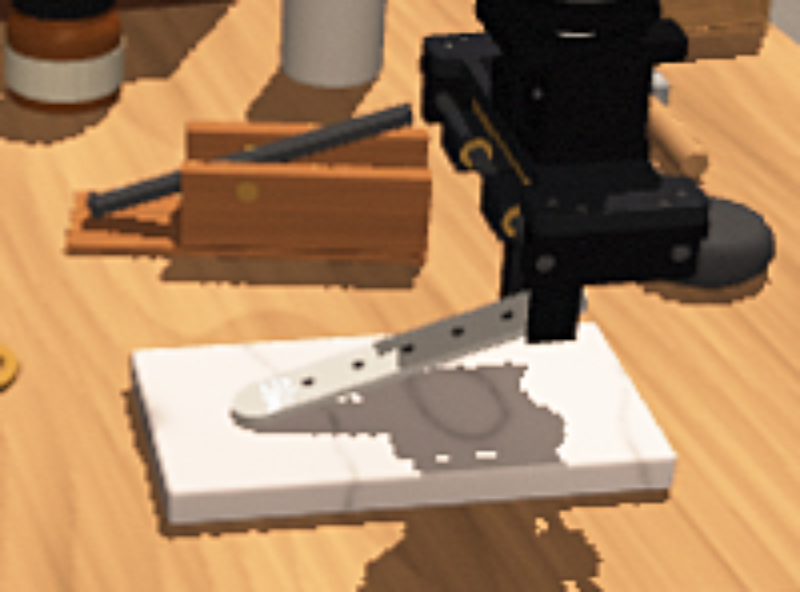

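The end is on the slab and the strap is turning in the pads as planned, so I'll keep lowering.

```bash
python3 -m pendant '{"xyz":[[0,0,-0.005],[0,0,-0.005],[0,0,-0.005],[0,0,-0.005],[0,0,-0.005],[0,0,-0.004],[0,0,0]],"turn":[0,0,0,0,0,0,0]}' 0 15; python3 -c "
from h import *
p,r=pose();print(p,r[:,0],np.degrees(np.arctan2(r[1,1],r[0,1])))
save(read_camera('side'),'d11.png')
cv2.imwrite('pics/d11c.png',cv2.resize(cv2.imread('pics/d11.png')[140:300,290:490],None,fx=4,fy=3.7))"
```

```text
time_s: 12.75
tool_pos: [0.5989, -0.0096, 0.0309]
tool_rot: [59.2, 89.2, 53.7]
force: [-0.1, 0.2, 0.3]
grip_width: 0.0298
[ 0.59891736 -0.00957297  0.03092584] [ 0.00862095  0.01175199 -0.99989378] 84.50835716106167
```

View pics/d11c.png

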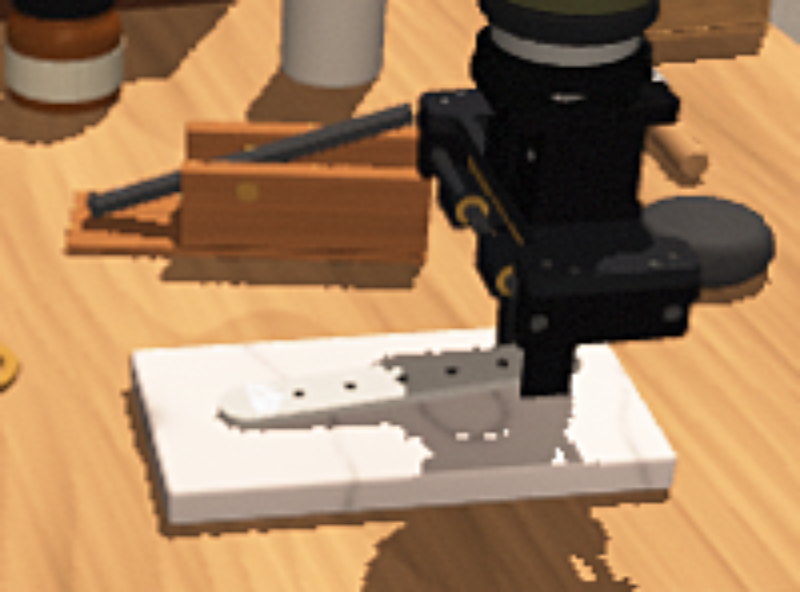

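```bash
python3 -m pendant '{"xyz":[[0,0,-0.004],[0,0,-0.003],[0,0,-0.002],[0,0,0],[0,0,0]],"turn":[0,0,0,0,0]}' 0 10; python3 -c "
from h import *
p,r=pose();print(p,r[:,0])
save(read_camera('side'),'d12.png')
cv2.imwrite('pics/d12c.png',cv2.resize(cv2.imread('pics/d12.png')[140:300,290:490],None,fx=4,fy=3.7))"
```

```text
time_s: 13.42
tool_pos: [0.5989, -0.0095, 0.0216]
tool_rot: [58.8, 89.2, 53.3]
force: [0.7, -0.6, 0.4]
grip_width: 0.0297
[ 0.59893665 -0.00950479  0.021588  ] [ 0.00876725  0.01178191 -0.99989216]
```

View pics/d12c.png

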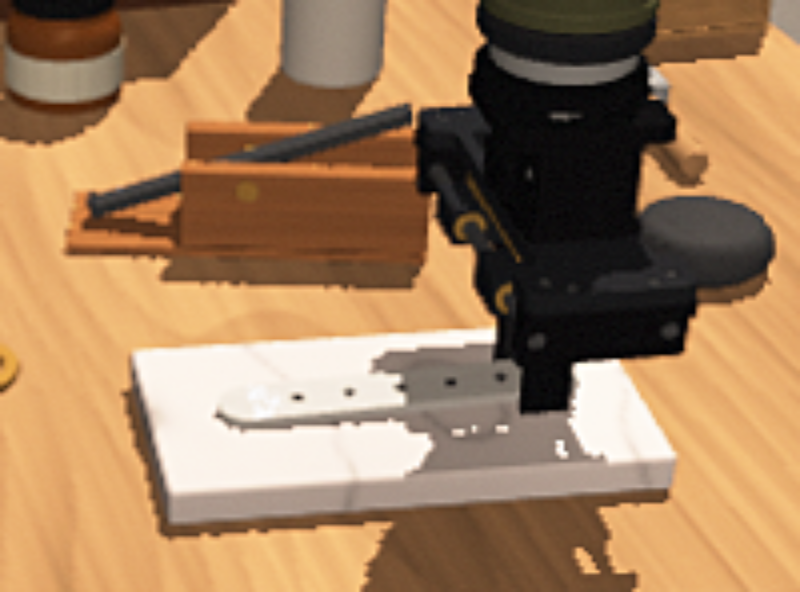

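```bash
python3 -m pendant '{"xyz":[[0,0,-0.001],[0,0,0],[0,0,0]],"turn":[0,0,0]}' 0 3; python3 -m pendant '{"xyz":[[0,0,0],[0,0,0],[0,0,0],[0,0,0]],"turn":[0,0,0,0]}' 0.65; python3 -m pendant '{"xyz":[[0,0,0.02],[0,0,0.04],[0,0,0.05],[0.02,0,0.05],[0.05,0,0.03],[0.05,0,0],[0,0,0],[0,0,0]],"turn":[0,0,0,0,0,0,0,0]}' 0.65; python3 - <<'E'
from h import *
np.set_printoptions(precision=4,suppress=True)
for c in ['scene','side','wrist']:
    ps=pose(); save(read_camera(c),c+'13.png')
    for n in ['template_mid','short_mid','slab_top']:
        for d in pinpoint(c,n): print(c,n,d['score'],w(c,d['at'],ps))
cv2.imwrite('pics/d13c.png',cv2.resize(cv2.imread('pics/side13.png')[140:300,290:490],None,fx=4,fy=3.7))
cv2.imwrite('pics/s13c.png',cv2.resize(cv2.imread('pics/scene13.png')[235:375,240:380],None,fx=4,fy=4))
E
```

```text
time_s: 13.85
tool_pos: [0.599, -0.0095, 0.0208]
tool_rot: [57.9, 89.2, 52.4]
force: [-0.0, 0.1, 1.1]
grip_width: 0.0301
time_s: 14.35
tool_pos: [0.5992, -0.0087, 0.021]
tool_rot: [58.4, 89.1, 53.0]
force: [0.0, 0.5, 1.2]
grip_width: 0.0548
time_s: 15.35
tool_pos: [0.72, -0.0107, 0.2271]
tool_rot: [41.4, 89.0, 35.9]
force: [0.2, 0.9, 0.1]
grip_width: 0.0565
scene template_mid 0.66 [ 0.5387 -0.0037  0.0231]
scene template_mid 0.59 [0.2914 0.2477 0.0015]
scene template_mid 0.57 [ 0.2889 -0.1927 -0.001 ]
scene short_mid 0.75 [ 0.5455 -0.2459  0.0507]
scene slab_top 0.73 [ 0.5338 -0.0006  0.0221]
side template_mid 0.94 [ 0.5334 -0.0017  0.0208]
side template_mid 0.89 [ 0.2892 -0.1897  0.0005]
side template_mid 0.72 [0.2879 0.2565 0.0053]
side short_mid 0.81 [ 0.5401 -0.2471  0.0517]
side slab_top 0.68 [ 0.5345 -0.0008  0.0208]
wrist template_mid 0.86 [ 0.5367 -0.0022  0.02  ]
```

View pics/d13c.png

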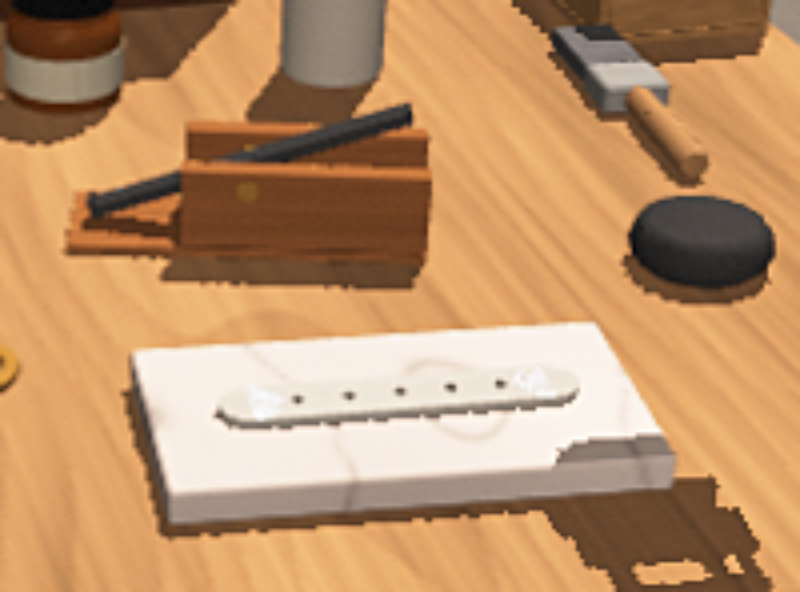

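View pics/s13c.png

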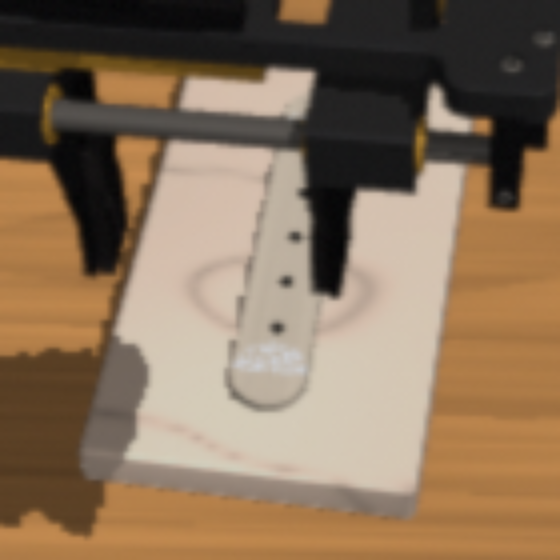

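View pics/wrist13.png

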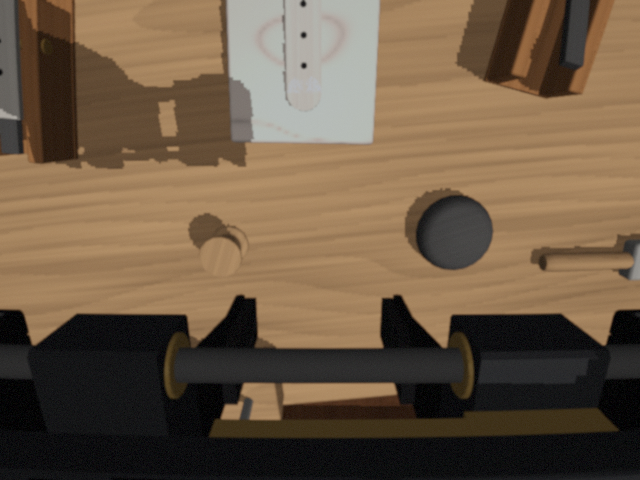

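The template lies flat, centred and parallel to the slab edges: side-crop dots run from (298,399) to (501,383), in line with the slab. The gripper is clear, so I'm handing in.

```bash
python3 -c "
from cell import sign_off; print(sign_off())"
```

```text
the job is handed in; nothing more can be done
None
```

I tipped the long template, set it down flat on the middle of the marble slab, and handed the job in after about 15.5 s of the 48 s. No verdict was reported.

- **Tipping:** I pressed the free end down to the stop and let go. It stayed tipped at about 0.37 rad. The last push read 65 N at the wrist through the closed fingers, which is under the 120 N wrist limit.
- **Grip:** My first grip was on the rounded end (28.3 mm opening), so I let go and took it about 11 mm further in.
- **Placing:** I lowered the far end onto the slab first and let the strap turn flat in the pads before releasing it.
- **Last checks:** The three cameras put the template's centre within about 5 mm of the slab's middle. By eye it is flat and in line with the slab.
- **Short template:** It reads within about 5 mm of its first reading, which is about the detector's accuracy.
- **Gripper:** It was clear of everything, about 0.2 m above the slab.

No check failed or disagreed beyond the cameras' few millimetres of error.

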